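Swing the biscuit funnel to the empty dish

TASK

The dish under the filling funnel is full. Pull up the black spring plunger on the funnel's swing arm, swing the arm to the next hole so that the funnel stands over the empty dish, and let the plunger snap fully home there. Do not shift the empty dish.

Things in the scene. Friction and masses are not known exactly. Their poses are not given: they have to be found in the camera images.
- knob (a point): Centre of the plunger's upright black knob, 34 mm across, 40 mm high, 130 mm from the pivot, 175 mm above the table when fully home; nothing around it is above 147 mm. Moves straight up, 40 mm at most; raised 24 mm or more, its pin is clear and the arm swings. A spring (7 N home, 11 N at 30 mm) pulls it down; let go within 10 mm of a hole, its flared mouth guides the pin in.
- pivot (a point): Point on the upright hinge axis of the swing arm, 140 mm above the table, at the middle of the fixed round steel index plate (296 mm across). The notched rail on it has three holes, each 130 mm from this axis: the middle one, where the pin starts, and one 40 degrees to either side. The arm is stopped just past the outer holes. It weighs about 0.7 kg and turns with little friction.
- funnel (a point): Centre of the lower mouth of the steel funnel at the end of the swing arm, 240 mm from the pivot and 88 mm above the table. Seen from above, pivot, knob and funnel lie on one line. The funnel's rim is 100 mm across and 143 mm above the table.
- empty_dish_center (a point): Centre, 18 mm above the table, of the empty gold-coloured round dish (116 mm across, 36 mm high, loose, 60 g). It stands 240 mm from the pivot (within 6 mm), in line with a side hole; which side varies. Two dishes like it but full of biscuits stand under the funnel and in line with the other side hole.
There are look-alikes about, which are no part of the job. What is shaped like the part that bears empty_dish_center but blue is not meant.

How it is judged (in metres and radians):
On the way, in this order (a step that is already met when the one before it is completed fails the run):
1. the plunger is pulled up clear of the rail (knob centre more than 195 mm above the table) (height (world z) of knob above 0.195 m), for 0.1 s.
2. the arm is swung to the empty dish (funnel within 25 mm of the dish's centre, seen from above) (horizontal distance between funnel and empty_dish_center below 0.025 m), for 0.1 s.
At the end, for the whole second after the job is handed in: The plunger has snapped home (knob centre lower than 180 mm above the table), the funnel stands over the empty dish (within 20 mm, seen from above), and the empty dish is within 15 mm of where it stood (height (world z) of knob below 0.18 m and horizontal distance between funnel and empty_dish_center below 0.02 m and distance of empty_dish_center from where it was at the start of the episode below 0.015 m); the robot touches nothing.
It fails at once if the empty dish is shifted by more than 25 mm (distance of empty_dish_center from where it was at the start of the episode above 0.025 m).
It also fails if it takes over 32 s, if anything falls off the work surface, if the arm or the gripper's body presses on something with over 40 N, if the wrist force passes 120 N, or if a joint passes its speed limit or range.

ROBOT

A 6-joint arm with a two-finger parallel gripper is mounted at the origin on the work surface. World frame = base frame: x ahead of the robot, y to its left, z up, the work surface at z = 0. Lengths are in m, angles in degrees, forces in N, time in s.
With the tool pointing down it reaches from about 0.375 to 0.9 m from the base axis. Payload 3.1 kg.
Tool frame: the origin (TCP) lies midway between the tips of the shut fingers; the grasp point (between the pads) lies 19 mm behind it; z points along the fingers, y is the direction in which the jaws open and shut (so a half turn about z gives the same grasp; the last joint's range is limited). The gripper opens to 87 mm and grips with 3 to 60 N. Pads are 19 mm wide; open, the fingers measure 117 mm over their backs; the gripper's body (75 mm by 190 mm) begins 51 mm behind the grasp point.
Start: joints at [-77.149, 30.224, 82.088, -0, 67.689, -10.227], TCP at [0.245, -0.575, 0.223] pointing down, gripper open.
Joint ranges: [-176.69, 176.69], [-43.24, 126.21], [12.49, 139.97], [-82, 262], [0, 151.66], [-163.58, 163.58]. Speed limits (degrees/s): [159.86, 159.86, 180, 180, 180, 180].

INTERFACE

Orientations are given as a 3x3 rotation matrix whose columns are the frame's x, y, z axes.
In Python, from rig import bot gives the robot as it stands.
- The arm moves only by the tool carry_out, never from a script. Its arguments are lists of equal length, an entry for each row: "grip": the gripper's target within -1 to 1 (fully open at 1, half-way at 0, shut at -1); "slide": the shift along the tool's x, y, z in mm, a list of three; "twist": the turn, a rotation vector about the tool's x, y, z in rad, a list of three. In form: {"grip": [grip, ...], "slide": [[dx, dy, dz], ...], "twist": [[wx, wy, wz], ...]}. A call has 1 to 12 rows; each row shifts and turns the pose as measured when the row begins, along the tool's axes as they then stand; what a row does not reach is not made up. A row lasts 1/10 s, in which the tool goes at most 50 mm and 8.59 degrees, less where a joint would pass 70% of its speed; a pose out of reach is approached as far as the arm can. A call is refused whole if a number of a shift passes 50 or a number of a turn 0.15, either way. A call with a gripper value outside its range is refused whole. The fingers move at their own pace and stop on an object; the grip force is fixed at half the most. Time passes only in rows, so rows that do not move let the fingers close. It gives the time, the measured TCP pose, the force and the opening at its end, in the units of the state.
- bot.read_state(): the state, without advancing time (a new reading comes with each control period).
- bot.capture(name): name is "scene" or "side" or "wrist"; returns a dict with "color" (384x512x3 uint8, red, green, blue), "depth" (384x512 float32, m along the optical axis (not along the pixel's ray), 0 where there is no reading), "fx", "fy", "cx", "cy" (pixels), "position" and "rotation" of the camera in the world; the wrist camera has in their place "T_tool_cam" (4x4, takes a point from camera to tool coordinates, whose origin is the TCP and whose axes are the flange's). Camera axes: x right, y up, looking along -z (the intrinsics and any distortion apply to the point x, -y, -z); pixel columns grow to the right and rows downward; lengths in m; the calibration is good to about 2 mm. A picture is of the moment at which its call begins: read the wrist's pose just before it.
- bot.hand_in(): hands the job in, once; it reports no verdict.
The state is a dict: "time_s": time; "joint_positions": joint angles; "qvel": joint speeds; "tau": joint torques, N m; "position": TCP position; "tcp_rot": TCP orientation; "force": force on the tool from outside, world axes, zero at the start; "moment": the same for the moment, N m; "opening": opening from 0.0 (shut) to 1.0 (fully open).
Only numpy, scipy, OpenCV 4.12 (cv2) and the standard library are available. Lean on these libraries where they do the work, as an engineer would, in place of code of your own. Each camera call takes 0.05 s, during which the arm holds its last target.

## Working session

There is one attempt and no reset: what is moved stays moved. The work goes in short steps, Python scripts to look and compute and a tool call to move; the robot and the scene stay as the last step left them, time stands still between calls to the robot, and variables do not carry over. Pictures are saved under pics/ and viewed, and the job is handed in when it is done.

Besides the shell and the picture viewer there is one more tool, called after ">>>" as name(argument=value, ...) on one line, values as JSON. carry_out: Moves the arm, as the interface text tells. Its arguments: {"type":"object","properties":{"grip":{"type":"array"},"slide":{"type":"array"},"twist":{"type":"array"}},"required":["grip","slide","twist"]}

```bash
mkdir -p pics; ls; cat > h.py <<'E'
from rig import bot
import numpy as np, cv2
def cap(n,f):
    s=bot.read_state(); c=bot.capture(n)
    cv2.imwrite(f'pics/{f}.png',c['color'][:,:,::-1]); 
    np.savez(f'{f}.npz',**{k:np.array(v) for k,v in c.items()},sp=s['position'],sr=s['tcp_rot'])
    return c
def cloud(c):
    d=c['depth'];v,u=np.mgrid[:384,:512]
    P=np.stack([(u-c['cx'])/c['fx']*d,-(v-c['cy'])/c['fy']*d,-d],-1)
    return P@np.array(c['rotation']).T+np.array(c['position'])
E
python3 - <<'E'
from h import *
for n in ['scene','side']:
    c=cap(n,n+'1'); print({k:v for k,v in c.items() if k not in('color','depth')}, (c['depth']>0).mean())
print(bot.read_state())
E
```

```text
pics
{'fx': 385.7930790405851, 'fy': 385.7930790405851, 'cx': 257.7647874279091, 'cy': 187.22761141565525, 'position': array([ 0.9638208 , -0.34023991,  0.77648617]), 'rotation': array([[ 0.68617764, -0.58786925,  0.42845069],
       [ 0.72732792,  0.56450648, -0.39029032],
       [-0.01242351,  0.57943264,  0.81492544]])} 0.9958953857421875
{'fx': 448.53406821005586, 'fy': 448.53406821005586, 'cx': 262.6658806959757, 'cy': 192.15920077568558, 'position': array([ 0.42155961, -0.73415373,  0.71320071]), 'rotation': array([[ 0.96017046,  0.17537168, -0.21752576],
       [-0.2793893 ,  0.59204956, -0.75592257],
       [-0.00378138,  0.7865889 ,  0.61746547]])} 0.9958953857421875
{'time_s': 0.1, 'joint_positions': array([-7.71510746e+01,  3.02723829e+01,  8.21487553e+01,  3.02000415e-04,
        6.76877343e+01, -1.02279416e+01]), 'qvel': array([-0.04961134, -0.08494938, -0.12137416, -0.00521774, -0.07245825,
       -0.04366857]), 'tau': array([ 1.20632872e-04, -4.40986454e+01, -1.77149910e+01,  6.35225535e-02,
        5.33709757e-02, -4.48651429e-05]), 'position': array([ 0.24485464, -0.5743381 ,  0.22168455]), 'tcp_rot': array([[ 9.19980685e-01,  3.91963473e-01, -4.17810507e-04],
       [ 3.91963546e-01, -9.19978881e-01,  1.85368588e-03],
       [ 3.42200314e-04, -1.86912170e-03, -9.99998195e-01]]), 'force': array([ 0.62194056,  0.16294013, -0.4403935 ]), 'moment': array([-0.0302543 ,  0.02266657, -0.04674729]), 'opening': 1.0022991260515353}
```

View pics/scene1.png

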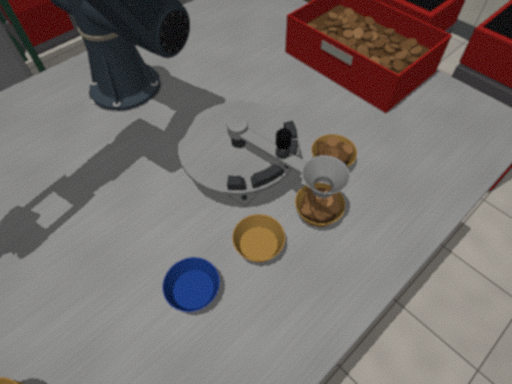

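View pics/side1.png

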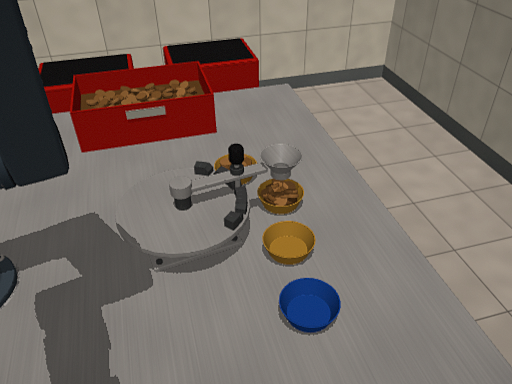

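The scene view shows the knob at about (284,138), the pivot cap at (237,128), the funnel at (325,175) and the empty gold dish at (259,239). The side view shows the knob at (236,155), the pivot at (181,187), the funnel at (281,157) and the empty dish at (289,243). Next I'll measure them.

```bash
python3 - <<'E'
from h import *
for n,boxes in [('scene1',dict(knob=(265,115,300,162),dish=(222,205,295,272),fun=(298,150,354,196),piv=(222,115,252,150))),('side1',dict(knob=(222,138,250,180),dish=(255,215,320,270),fun=(255,142,305,180),piv=(165,172,196,212)))]:
    c=dict(np.load(n+'.npz')); P=cloud(c); col=c['color'].astype(int); hsv=cv2.cvtColor(c['color'],cv2.COLOR_RGB2HSV)
    for k,(a,b,e,f) in boxes.items():
        p=P[b:f,a:e].reshape(-1,3); h=hsv[b:f,a:e].reshape(-1,3).astype(int); q=None
        if k=='knob': m=(h[:,2]<70)&(p[:,2]>.16)&(p[:,2]<.21)
        if k=='dish': m=(h[:,1]>120)&(h[:,0]>8)&(h[:,0]<30)&(p[:,2]>.028)&(p[:,2]<.045)
        if k=='fun': m=(p[:,2]>.137)&(p[:,2]<.15)
        if k=='piv': m=(p[:,2]>.13)&(p[:,2]<.2)
        p=p[m]
        (x,y),r=cv2.minEnclosingCircle(p[:,:2].astype(np.float32))
        A=np.c_[2*p[:,:2],np.ones(len(p))]; s=np.linalg.lstsq(A,(p[:,:2]**2).sum(1),rcond=None)[0]
        print(n,k,len(p),'mean',p.mean(0).round(4),'enc',round(x,4),round(y,4),round(r,4),'fit',s[:2].round(4),np.sqrt(s[2]+s[0]**2+s[1]**2).round(4),'z',p[:,2].min().round(3),p[:,2].max().round(3))
        if k in('knob','piv'):
            t=p[p[:,2]>p[:,2].max()-.004]; print('   top',len(t),t.mean(0).round(4))
E
```

```text
scene1 knob 281 mean [0.5995 0.0656 0.1845] enc 0.5968 0.0693 0.0166 fit [0.5966 0.0685] 0.0119 z 0.16 0.197
   top 95 [0.5943 0.0704 0.1946]
scene1 dish 268 mean [ 0.6622 -0.0576  0.0326] enc 0.6708 -0.0745 0.0576 fit [ 0.6705 -0.0751] 0.0543 z 0.028 0.038
scene1 fun 349 mean [0.6956 0.0972 0.1407] enc 0.7025 0.0872 0.0505 fit [0.7025 0.086 ] 0.0466 z 0.137 0.145
scene1 piv 289 mean [0.468  0.0501 0.1386] enc 0.465 0.0517 0.0249 fit [0.4668 0.0509] 0.0177 z 0.13 0.143
   top 161 [0.466  0.0518 0.1402]
side1 knob 277 mean [0.5906 0.0614 0.182 ] enc 0.5917 0.0674 0.0164 fit [0.5917 0.0666] 0.0123 z 0.161 0.197
   top 70 [0.5917 0.0683 0.1947]
side1 dish 405 mean [ 0.6722 -0.0675  0.0329] enc 0.6689 -0.0753 0.0598 fit [ 0.6679 -0.0765] 0.055 z 0.028 0.039
side1 fun 238 mean [0.7055 0.0967 0.1406] enc 0.7005 0.0863 0.0511 fit [0.7006 0.0851] 0.0469 z 0.137 0.145
side1 piv 304 mean [0.463  0.0467 0.1381] enc 0.4634 0.0516 0.025 fit [0.4631 0.0491] 0.0179 z 0.13 0.142
   top 212 [0.4631 0.0507 0.1396]
```

>>> carry_out(grip=[1, 1, 1, 1, 1, 1, 1, 1, 1, 1, 1, 1], slide=[[0, 0, -10], [0, 0, -10], [24, -32, 0], [24, -32, 0], [24, -32, 0], [24, -32, 0], [24, -32, 0], [24, -32, 0], [24, -32, 0], [24, -32, 0], [24, -32, 0], [24, -32, 0]], twist=[[0, 0, 0.128], [0, 0, 0.128], [0, 0, 0], [0, 0, 0], [0, 0, 0], [0, 0, 0], [0, 0, 0], [0, 0, 0], [0, 0, 0], [0, 0, 0], [0, 0, 0], [0, 0, 0]])

```text
time_s: 1.3
position: [0.4426, -0.2157, 0.2382]
tcp_rot: [[0.992, 0.124, -0.004], [0.124, -0.992, 0.008], [-0.003, -0.008, -1.0]]
force: [0.3, -1.3, -0.3]
opening: 0.998
```

```bash
cat > d.py <<'E'
from h import *
import sys
t=np.array([float(a) for a in sys.argv[1:4]]);yaw=float(sys.argv[4])
s=bot.read_state();R=s['tcp_rot']
print(s['time_s'],s['position'].round(4),'yaw',np.degrees(np.arctan2(R[1,0],R[0,0])).round(2),'z',R[:,2].round(4),'F',s['force'].round(1),'op',round(s['opening'],3),'q',s['joint_positions'].round(0))
y=np.radians(yaw);T=np.array([[np.cos(y),np.sin(y),0],[np.sin(y),-np.cos(y),0],[0,0,-1]])
print('slide mm',(R.T@(t-s['position'])*1000).round(1),'twist',cv2.Rodrigues(R.T@T)[0].ravel().round(4))
E
python3 d.py .593 .0698 .225 8.4
```

```text
1.3 [ 0.4426 -0.2157  0.2382] yaw 7.12 z [-0.004   0.0079 -1.    ] F [ 0.3 -1.3 -0.3] op 0.998 q [-39.  19.  99.   0.  62.  44.]
slide mm [ 184.7 -264.5   14.8] twist [-0.0083  0.0029 -0.0224]
```

>>> carry_out(grip=[1, 1, 1, 1, 1, 1, 1, 1, 1], slide=[[23, -33, 0], [23, -33, 0], [23, -33, 0], [23, -33, 0], [23, -33, 0], [23, -33, 0], [23, -33, 0], [20, -28, 0], [0, 0, 0]], twist=[[-0.004, 0.001, -0.01], [-0.004, 0.001, -0.01], [0, 0, 0], [0, 0, 0], [0, 0, 0], [0, 0, 0], [0, 0, 0], [0, 0, 0], [0, 0, 0]])

```text
time_s: 2.2
position: [0.5892, 0.0841, 0.2354]
tcp_rot: [[0.989, 0.15, -0.005], [0.15, -0.989, 0.002], [-0.004, -0.003, -1.0]]
force: [0.2, -0.5, -0.1]
opening: 1.001
```

```bash
python3 d.py .593 .0698 .225 8.4
```

```text
2.2 [0.5892 0.0841 0.2354] yaw 8.63 z [-0.0046  0.0023 -1.    ] F [ 0.2 -0.5 -0.1] op 1.001 q [-3. 27. 85.  0. 68. 79.]
slide mm [ 1.6 14.8 10.3] twist [-0.0029  0.0042  0.004 ]
```

>>> carry_out(grip=[1, 1, 1], slide=[[2, 15, 0], [0, 0, 0], [0, 0, 0]], twist=[[-0.003, 0.004, 0], [0, 0, 0], [0, 0, 0]])

```text
time_s: 2.5
position: [0.5922, 0.0675, 0.234]
tcp_rot: [[0.989, 0.151, -0.004], [0.151, -0.989, -0.001], [-0.004, 0.001, -1.0]]
force: [0.5, -0.3, -0.0]
opening: 1.001
```

```bash
python3 d.py .593 .0698 .159 8.4; python3 - <<'E'
from h import *
a=cap('wrist','w1');print(a['T_tool_cam'].round(3)); cap('scene','s2')
c=dict(np.load('w1.npz'));d=c['depth'];v,u=np.mgrid[:384,:512]
P=np.stack([(u-c['cx'])/c['fx']*d,-(v-c['cy'])/c['fy']*d,-d],-1)
T=c['T_tool_cam'];P=P@T[:3,:3].T+T[:3,3];P=P@c['sr'].T+c['sp']
m=(np.hypot(P[...,0]-.593,P[...,1]-.07)<.03)&(P[...,2]>.18)&(P[...,2]<.205)
p=P[m];print(len(p));t=p[p[:,2]>p[:,2].max()-.006];print(t.mean(0),cv2.minEnclosingCircle(t[:,:2].astype(np.float32)))
E
```

```text
2.5 [0.5922 0.0675 0.234 ] yaw 8.67 z [-0.0035 -0.0014 -1.    ] F [ 0.5 -0.3 -0. ] op 1.001 q [-4. 27. 85. -0. 67. 77.]
slide mm [ 1.4 -2.2 74.9] twist [0.0009 0.0037 0.0047]
[[ 0.     0.968  0.253  0.069]
 [ 1.    -0.    -0.001  0.001]
 [-0.001  0.253 -0.968 -0.163]
 [ 0.     0.     0.     1.   ]]
2056
[0.59560382 0.07123872 0.19548499] ((0.5945790410041809, 0.07123240828514099), 0.016064774245023727)
```

View pics/w1.png

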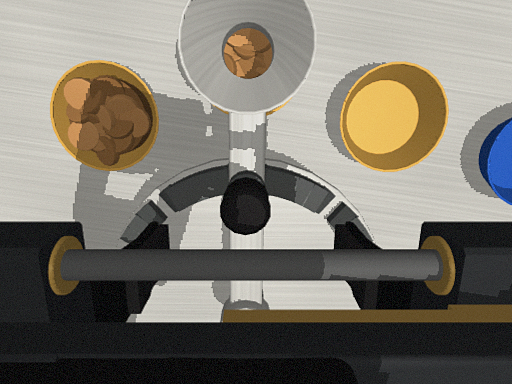

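View pics/s2.png

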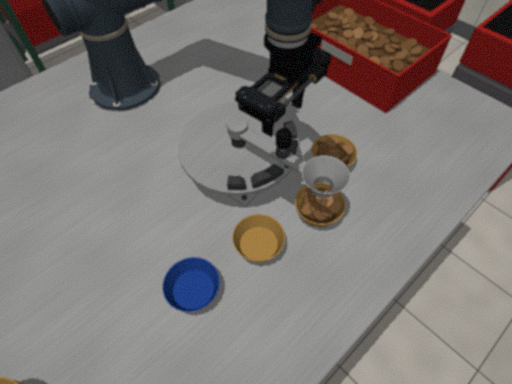

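The wrist view shows the knob at (245,203), centred between the open fingers, and the empty dish at (393,117). I'll go down onto the knob.

>>> carry_out(grip=[1, 1, 1, 1], slide=[[2, -3, 20], [0, 0, 25], [0, 0, 20], [0, 0, 0]], twist=[[0, 0.003, 0.004], [0, 0, 0], [0, 0, 0], [0, 0, 0]])

```text
time_s: 3.0
position: [0.5946, 0.0671, 0.1696]
tcp_rot: [[0.99, 0.141, 0.004], [0.141, -0.99, -0.001], [0.004, 0.002, -1.0]]
force: [0.7, -1.7, 0.5]
opening: 0.998
```

```bash
python3 d.py .5937 .0705 .159 8.4
```

```text
3.0 [0.5946 0.0671 0.1696] yaw 8.09 z [ 0.0043 -0.0014 -1.    ] F [ 0.7 -1.7  0.5] op 0.998 q [-4. 32. 89. -0. 59. 78.]
slide mm [-0.4 -3.5 10.6] twist [ 0.002  -0.0041 -0.0054]
```

>>> carry_out(grip=[1, 1, -1, -1, -1, -1, -1, -1], slide=[[0, -3, 10], [0, -1, 0], [0, 0, 0], [0, 0, 0], [0, 0, 0], [0, 0, 0], [0, 0, 0], [0, 0, 0]], twist=[[0.002, -0.004, -0.004], [0, 0, 0], [0, 0, 0], [0, 0, 0], [0, 0, 0], [0, 0, 0], [0, 0, 0], [0, 0, 0]])

```text
time_s: 3.8
position: [0.5967, 0.0704, 0.1635]
tcp_rot: [[0.99, 0.144, 0.008], [0.144, -0.99, -0.0], [0.008, 0.001, -1.0]]
force: [0.5, 0.6, 0.4]
opening: 0.542
```

```bash
python3 d.py .5937 .0705 .187 8.4
```

```text
3.8 [0.5967 0.0704 0.1635] yaw 8.26 z [ 7.7e-03 -3.0e-04 -1.0e+00] F [0.5 0.6 0.4] op 0.542 q [-4. 32. 89.  0. 58. 78.]
slide mm [ -2.8  -0.5 -23.5] twist [ 0.0014 -0.0075 -0.0025]
```

>>> carry_out(grip=[-1, -1, -1, -1, -1, -1, -1], slide=[[-3, 0, 4], [0, 0, 0], [0, 0, 0], [0, 0, 0], [0, 0, 0], [0, 0, 0], [0, 0, 0]], twist=[[0, -0.008, 0], [0, 0, 0], [0, 0, 0], [0, 0, 0], [0, 0, 0], [0, 0, 0], [0, 0, 0]])

```text
time_s: 4.5
position: [0.5933, 0.0708, 0.1592]
tcp_rot: [[0.99, 0.144, -0.001], [0.144, -0.99, -0.0], [-0.001, 0.0, -1.0]]
force: [0.5, 1.5, -0.1]
opening: 0.379
```

```bash
python3 d.py .5937 .0705 .187 8.4
```

```text
4.5 [0.5933 0.0708 0.1592] yaw 8.27 z [-1.2e-03 -3.0e-04 -1.0e+00] F [ 0.5  1.5 -0.1] op 0.379 q [-4. 33. 90. -0. 58. 78.]
slide mm [  0.3   0.3 -27.8] twist [ 0.0001  0.0012 -0.0023]
```

Gripped: the opening is 33 mm. Now I'll pull up.

>>> carry_out(grip=[-1, -1, -1, -1, -1, -1], slide=[[0, 0, -8], [0, 0, -8], [0, 0, -8], [0, 0, -8], [0, 0, -2], [0, 0, -1]], twist=[[0, 0, 0], [0, 0, 0], [0, 0, 0], [0, 0, 0], [0, 0, 0], [0, 0, 0]])

```text
time_s: 5.1
position: [0.5932, 0.0706, 0.1923]
tcp_rot: [[0.99, 0.143, -0.004], [0.143, -0.99, 0.0], [-0.004, -0.001, -1.0]]
force: [3.8, 0.1, -10.4]
opening: 0.379
```

```bash
python3 d.py .5937 .0705 .189 8.4; python3 - <<'E'
from h import *
cap('side','sd3')
E
```

```text
5.1 [0.5932 0.0706 0.1923] yaw 8.23 z [-3.6e-03  1.0e-04 -1.0e+00] F [  3.8   0.1 -10.4] op 0.379 q [-4. 30. 88. -0. 62. 78.]
slide mm [0.5 0.2 3.3] twist [-0.0006  0.0035 -0.003 ]
```

View pics/sd3.png

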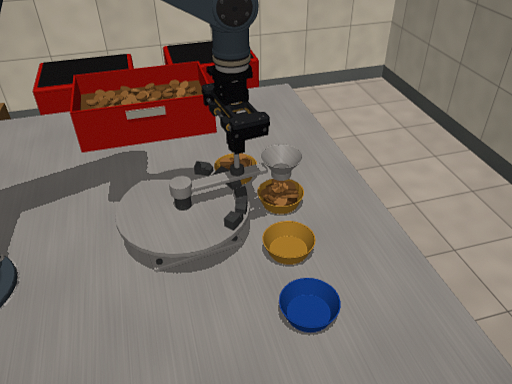

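>>> carry_out(grip=[-1, -1, -1, -1, -1, -1], slide=[[-0.2, 6, 0], [-0.3, 8, 0], [-0.3, 8, 0], [-0.3, 8, 0], [-0.3, 8, 0], [0, 0, 0]], twist=[[0, 0, 0.045], [0, 0, 0.06], [0, 0, 0.06], [0, 0, 0.06], [0, 0, 0.06], [0, 0, 0]])

```text
time_s: 5.75
position: [0.5924, 0.0319, 0.1901]
tcp_rot: [[0.988, -0.151, -0.005], [-0.151, -0.988, 0.001], [-0.005, 0.0, -1.0]]
force: [3.1, 0.9, -10.5]
opening: 0.38
```

```bash
cat > ang.py <<'E'
from h import *
s=bot.read_state();p=s['position']-[.4645,.0515,0];R=s['tcp_rot']
print('angle',np.degrees(np.arctan2(p[1],p[0])),'r',np.hypot(p[0],p[1]),'tool yaw',np.degrees(np.arctan2(R[1,0],R[0,0])),'op',s['opening'])
E
python3 d.py .5752 -.0166 .192 -31.6;python3 ang.py
```

```text
5.75 [0.5924 0.0319 0.1901] yaw -8.71 z [-5.2e-03  7.0e-04 -1.0e+00] F [  3.1   0.9 -10.5] op 0.38 q [-8. 30. 88.  0. 62. 91.]
slide mm [-9.7 50.6 -1.9] twist [0.0011 0.0051 0.3994]
angle -8.706611136128203 r 0.1293908465040168 tool yaw -8.7131963687228 op 0.3800636527317382
```

>>> carry_out(grip=[-1, -1, -1, -1, -1, -1, -1, -1], slide=[[-0.2, 6, -1], [-0.3, 8, 0], [-0.3, 8, -1], [-0.3, 8, 0], [-0.3, 8, -1], [-0.2, 6, 0], [-0.1, 4, 0], [0, 0, 0]], twist=[[0, 0.002, 0.045], [0, 0, 0.06], [0, 0, 0.06], [0, 0, 0.06], [0, 0, 0.06], [0, 0, 0.045], [0, 0, 0.03], [0, 0, 0]])

```text
time_s: 6.55
position: [0.5762, -0.0122, 0.1913]
tcp_rot: [[0.869, -0.494, -0.004], [-0.494, -0.869, 0.002], [-0.004, -0.0, -1.0]]
force: [4.2, 0.4, -10.7]
opening: 0.378
```

```bash
python3 d.py .5752 -.0166 .192 -31.6;python3 ang.py
```

```text
6.55 [ 0.5762 -0.0122  0.1913] yaw -29.62 z [-0.0036  0.0024 -1.    ] F [  4.2   0.4 -10.7] op 0.378 q [-12.  29.  91.   0.  61. 107.]
slide mm [ 1.3  4.3 -0.7] twist [-0.0002  0.0043  0.0346]
angle -29.68881842303845 r 0.12857641660019173 tool yaw -29.61685787980576 op 0.3778760102667458
```

>>> carry_out(grip=[-1, -1, -1], slide=[[0.5, 4, 0], [0, 0, 0], [0, 0, 0]], twist=[[0, 0.003, 0.034], [0, 0, 0], [0, 0, 0]])

```text
time_s: 6.85
position: [0.5741, -0.0157, 0.1911]
tcp_rot: [[0.852, -0.523, -0.002], [-0.523, -0.852, 0.001], [-0.002, 0.001, -1.0]]
force: [2.8, -0.4, -11.0]
opening: 0.381
```

```bash
python3 d.py .5752 -.0166 .159 -31.6;python3 ang.py;python3 - <<'E'
from h import *
cap('scene','s4')
E
```

```text
6.85 [ 0.5741 -0.0157  0.1911] yaw -31.56 z [-2.1e-03  7.0e-04 -1.0e+00] F [  2.8  -0.4 -11. ] op 0.381 q [-13.  29.  91.   0.  60. 109.]
slide mm [ 1.5  0.2 32.1] twist [0.0005 0.0021 0.0006]
angle -31.49879670927687 r 0.1285615873908744 tool yaw -31.5636502592792 op 0.3811500871939953
```

View pics/s4.png

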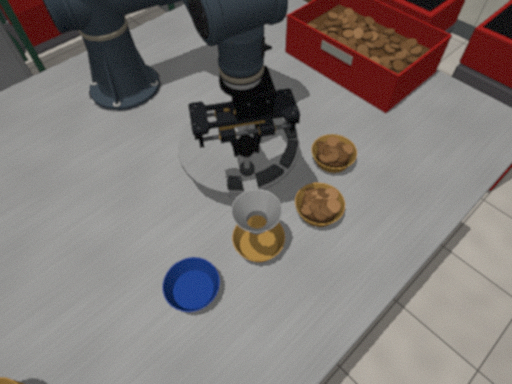

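The funnel at (257,212) now stands over the gold dish at (259,240), at the 40° position. I'll lower the plunger with it still gripped.

>>> carry_out(grip=[-1, -1, -1, -1, -1, -1], slide=[[0.5, 0, 6], [0, 0, 7], [0, 0, 7], [0, 0, 7], [0, 0, 3], [0, 0, 0]], twist=[[0, 0.002, 0], [0, 0, 0], [0, 0, 0], [0, 0, 0], [0, 0, 0], [0, 0, 0]])

```text
time_s: 7.5
position: [0.5743, -0.0155, 0.1593]
tcp_rot: [[0.853, -0.522, -0.001], [-0.522, -0.853, -0.0], [-0.001, 0.001, -1.0]]
force: [0.3, -0.7, -6.2]
opening: 0.383
```

```bash
python3 d.py .5752 -.0166 .159 -31.6;python3 ang.py
```

```text
7.5 [ 0.5743 -0.0155  0.1593] yaw -31.48 z [-1.1e-03 -4.0e-04 -1.0e+00] F [ 0.3 -0.7 -6.2] op 0.383 q [-13.  31.  93.  -0.  56. 109.]
slide mm [1.3 0.5 0.3] twist [0.0009 0.0008 0.0021]
angle -31.383908772133147 r 0.12863614862071396 tool yaw -31.47780304669152 op 0.3825768647994827
```

>>> carry_out(grip=[1, 1, 1, 1, 1, 1, 1, 1, 1, 1], slide=[[0, 0, 0], [0, 0, 0], [0, 0, 0], [0, 0, 0], [0, 0, 0], [0, 0, 0], [0, 0, 0], [0, 0, 0], [0, 0, 0], [0, 0, 0]], twist=[[0, 0, 0], [0, 0, 0], [0, 0, 0], [0, 0, 0], [0, 0, 0], [0, 0, 0], [0, 0, 0], [0, 0, 0], [0, 0, 0], [0, 0, 0]])

```text
time_s: 8.5
position: [0.576, -0.0158, 0.1645]
tcp_rot: [[0.854, -0.52, 0.005], [-0.52, -0.854, -0.002], [0.005, -0.001, -1.0]]
force: [-0.2, 0.8, 0.7]
opening: 0.993
```

```bash
python3 d.py .5752 -.0166 .3 -31.6
```

```text
8.5 [ 0.576  -0.0158  0.1645] yaw -31.36 z [ 0.0049 -0.0023 -1.    ] F [-0.2  0.8  0.7] op 0.993 q [-13.  31.  93.  -0.  56. 109.]
slide mm [   0.5    1.1 -135.5] twist [-0.0006 -0.0054  0.0042]
```

Released. I'll retreat straight up, then move back towards the base.

>>> carry_out(grip=[1, 1, 1, 1, 1, 1, 1, 1, 1], slide=[[0, 0, -15], [0, 0, -25], [0, 0, -30], [0, 0, -30], [-20, 30, -20], [-20, 30, -10], [-20, 30, 0], [-10, 20, 0], [0, 0, 0]], twist=[[0, 0, 0], [0, 0, 0], [0, 0, 0], [0, 0, 0], [0, 0, 0], [0, 0, 0], [0, 0, 0], [0, 0, 0], [0, 0, 0]])

```text
time_s: 9.4
position: [0.455, -0.0744, 0.2983]
tcp_rot: [[0.855, -0.519, 0.003], [-0.519, -0.855, -0.004], [0.005, 0.001, -1.0]]
force: [0.3, -0.1, -0.2]
opening: 0.996
```

```bash
python3 d.py .5752 -.0166 .3 -31.6; python3 - <<'E'
from h import *
cap('scene','s5');cap('side','sd5')
for n in ('s5','sd5'):
    c=dict(np.load(n+'.npz'));P=cloud(c);hsv=cv2.cvtColor(c['color'],cv2.COLOR_RGB2HSV).astype(int)
    def rep(k,m):
        p=P[m]
        if len(p)<5: print(n,k,len(p)); return
        print(n,k,len(p),p.mean(0).round(4),cv2.minEnclosingCircle(p[:,:2].astype(np.float32)),p[:,2].max().round(4))
    near=lambda x,y,r:np.hypot(P[...,0]-x,P[...,1]-y)<r
    rep('knob',near(.575,-.0166,.025)&(P[...,2]>.16)&(P[...,2]<.24)&(hsv[...,2]<90))
    rep('top',near(.575,-.0166,.025)&(P[...,2]>.188)&(P[...,2]<.24))
    rep('fun',near(.669,-.075,.065)&(P[...,2]>.137)&(P[...,2]<.15))
    rep('dish',near(.669,-.075,.075)&(hsv[...,1]>120)&(hsv[...,0]>8)&(hsv[...,0]<30)&(P[...,2]>.028)&(P[...,2]<.045))
E
```

```text
9.4 [ 0.455  -0.0744  0.2983] yaw -31.24 z [ 0.0033 -0.0036 -1.    ] F [ 0.3 -0.1 -0.2] op 0.996 q [-23.  12.  99.  -0.  69.  98.]
slide mm [  72.8 -111.8   -1.5] twist [ 0.0013 -0.0047  0.0064]
s5 knob 310 [ 0.5802 -0.0213  0.1846] ((0.5756173729896545, -0.017370110377669334), 0.01682448759675026) 0.1968
s5 top 168 [ 0.577  -0.0185  0.1933] ((0.5756173729896545, -0.017370110377669334), 0.01682448759675026) 0.1968
s5 fun 419 [ 0.6611 -0.0691  0.1408] ((0.6669909358024597, -0.0747847631573677), 0.0501481294631958) 0.1453
s5 dish 153 [ 0.6784 -0.0675  0.0326] ((0.670835018157959, -0.07497324049472809), 0.05692436173558235) 0.0383
sd5 knob 325 [ 0.5713 -0.026   0.1827] ((0.5733635425567627, -0.018274204805493355), 0.01725621707737446) 0.1969
sd5 top 145 [ 0.5726 -0.0216  0.1932] ((0.5729677677154541, -0.01899890974164009), 0.016196534037590027) 0.1969
sd5 fun 329 [ 0.6706 -0.0652  0.1407] ((0.665511965751648, -0.07546468824148178), 0.051406607031822205) 0.1447
sd5 dish 317 [ 0.6682 -0.0784  0.0331] ((0.6678258776664734, -0.07658616453409195), 0.05890768766403198) 0.0386
```

View pics/s5.png

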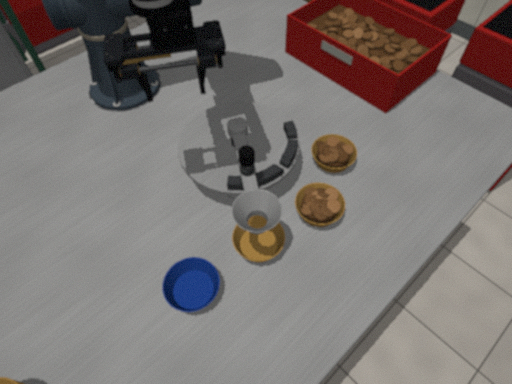

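View pics/sd5.png

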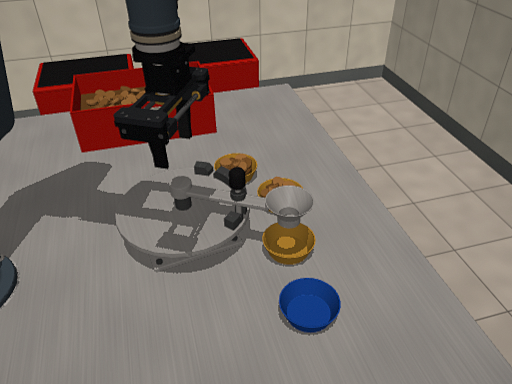

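The knob top is at 197 mm, the same as at the start, so it is home. The funnel is about 3 mm from the dish centre, the dish hasn't moved, and the robot is clear.

```bash
python3 -c "
from rig import bot
print(bot.hand_in())"
```

```text
the job is handed in; nothing more can be done
None
```

I gripped the plunger knob, raised it about 33 mm and swung the arm 40° clockwise (seen from above) to the empty gold dish. I then lowered the plunger into the hole, let go, backed the gripper clear and handed the job in at about 9.5 s.

In the last camera checks, both views agreed within calibration accuracy and none failed:
- **Plunger:** the knob top stood at 197 mm, the same height as measured at the start, so it is fully home.
- **Funnel:** its rim centre, at about (0.666, -0.075), is 3 to 4 mm from the dish centre.
- **Empty dish:** at about (0.669, -0.076), it is within about 2 mm of where it stood at the start.
- **Robot:** it touches nothing, and the wrist force reads near zero.

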